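# Lock the roller axle pin with its R-clip

### The job

Push the roller's axle pin fully home by its knob, until it stops against the brass bush. Then take the R-clip from the white rack and push its straight leg down through the cross-hole at the pin's free end, with the bent leg riding over the side of the pin, until it has snapped under and the clip sits fully home; leave it there. Feel for the hole and press the clip only gently against the pin, never over 35 N (touch down slowly), and leave the baker's other things where they are.

Things in the scene. Friction and masses are not known exactly. Their poses are not given: they have to be found in the camera images.
- bracket: Stainless bracket fixed to the bench. Origin: on the bench, 60 mm below the axis of the axle pin (diameter 22 mm), which runs level along the bracket's y (x crosswise, z up). Two plates, 50 mm wide in x, top at 80 mm, stand at y = -29..-21 and 11..19 mm. A white roller, diameter 42 mm, lies at x = 125 mm, y = -80..70 mm, 60 mm up. Nothing on it is above 85 mm.
- pin (a joint): The axle pin's slide along the bracket's +y, m: 0 = home (stopped by the brass bush), negative = drawn back (starts -0.045 to -0.03). 3.5 N of friction; cannot turn; stays where left. Its black knob (diameter 34 mm, 22 mm long) is on the -y end; the vertical 6.5 x 6.5 mm cross-hole is 30 mm from the free +y end, and 118 mm along the pin from the knob's flat end face.
- knob_nominal (a point): A point of the bracket, 73 mm along its -y and 60 mm up: where the middle of the knob's flat end face is with the pin home, if the brass bush (diameter 32 mm, round the pin on the -y side) is at its middle setting. The bush is screwed in or out by up to 13 mm, so the true stopping place of knob and pin is up to 13 mm off, either way, along the bracket's y.
- hole_nominal (a point): A point of the bracket, 45 mm along its +y and 71 mm up (crown of the pin): top mouth of the cross-hole with the pin home, if the bush is at its middle setting. The true hole is up to 13 mm off along the bracket's y, by as much as the knob's stopping place, and not off in x. Feel for it with the clip's tip, see it, or work it out from where the knob stops.
- clip_grip (a point): Centre of the R-clip's grey grip block, 26 (x) x 18 (y) x 44 mm (z, up), to grasp from above across the 26 mm; a wire loop stands 14 mm above the block. Axes are the clip's: its steel legs (wire 5 mm) point to -z, the straight one 7 mm to the -x side of this centre, the springy bent one on the +x side, up to 13 mm out. It starts hanging upright in the rack. 70 to 100 g.
- clip_tip (a point): Round tip of the clip's straight leg, 90 mm below and 7 mm to the -x side of the grip's centre; axes the clip's. Home: a grey sleeve (diameter 10 mm) on the leg, its end 41 mm above the tip, bears on the pin's crown, so the tip is 30 mm above the bench. Pushing the bent leg over the pin takes only 3 to 8 N, from 20 to 10 mm above home; then it snaps in and pulls itself down.
- rack: White slotted rack fixed to the bench: block 64 (x) x 40 (y) x 85 mm high on a foot 90 x 70 mm. Origin: centre of its underside. The clip hangs in its slot (12 mm wide in y, 40 mm long in x, open at the top) with the grip block's underside on the rack's top; lift it 75 mm or more straight up to leave the slot.
- brush_grip (a point): Handle of a red bench brush lying on the far side of the bench; to be left alone.
- scraper: Red flat dough scraper, 100 x 130 x 6 mm, lying on the bench; to be left alone.
- pan: Steel pan, 160 x 240 x 40 mm, on the bench; to be left alone.
- spoon_grip (a point): Handle of a wooden spoon lying on the bench; to be left alone.

How it is judged:
By the outcome, as a careful person would: the job done as asked, in the order asked, and still so for the second after the job is handed in, with the robot touching nothing.
It also fails if it takes over 67 s, if anything falls off the work surface, if the arm or the gripper's body presses on something with over 40 N, if the wrist force passes 120 N, or if a joint passes its speed limit or range.

### The arm

A 6-joint arm with a two-finger parallel gripper is mounted at the origin on the work surface. World frame = base frame: x ahead of the robot, y to its left, z up, the work surface at z = 0. Lengths are in m, angles in rad, forces in N, time in s.
With the tool pointing down it reaches from about 0.25 to 0.775 m from the base axis. Payload 4 kg.
Tool frame: the origin (TCP) lies at the very end of the fingers, on their centre line; the grasp point (between the pads) lies 19 mm behind it; x points along the fingers, y is the direction in which the jaws open and shut, and the axes are right-handed (so a half turn about x gives the same grasp; the last joint's range is limited). The gripper opens to 94 mm and grips with 3 to 60 N. Pads are 16 mm wide; open, the fingers measure 119 mm over their backs; the gripper's body (75 mm by 177 mm) begins 78 mm behind the grasp point.
Start: joints at [1.104, 0.087, 1.371, -0, 1.684, -0.103], TCP at [0.196, 0.514, 0.206] pointing down, gripper open.
Joint ranges: [-3.1, 3.1], [-0.76, 2.03], [0.27, 2.55], [-1.08, 4.22], [0.17, 2.65], [-2.57, 2.57]. Speed limits (rad/s): [2.79, 2.79, 3.14, 3.14, 3.14, 3.14].

### API

Orientations are given as [roll, pitch, yaw] about the fixed x, y, z axes, in that order (R = Rz(yaw) Ry(pitch) Rx(roll)).
In Python, from bench import robot gives the robot as it stands.
- The arm moves only by the tool carry_out, never from a script. Its argument "targets" is a list of rows, each a list of 5 numbers: the closure, from 0 (fully open) to 1 (shut), then the shift along the tool's x, y, z in cm, then the turn about the tool's x in degrees. In form: [[fingers, tx, ty, tz, turn], ...]. A call has 1 to 20 rows; each row shifts and turns the commanded pose from where the row before left it, along the tool's axes as they then stand; what a row does not reach is not made up. A row lasts 1/10 s, in which the tool goes at most 50 mm and 8.59 degrees, less where a joint would pass 70% of its speed; a pose out of reach is approached as far as the arm can. A call is refused whole if a number of a shift passes 5 or a number of a turn 8.59, either way. A call with a gripper value outside its range is refused whole. The fingers move at their own pace and stop on an object; the grip force is fixed at half the most. Time passes only in rows, so rows that do not move let the fingers close. It gives the time, the measured TCP pose, the force and the opening at its end, in the units of the state.
- robot.get_obs(): the state, without advancing time (a new reading comes with each control period).
- robot.snapshot(name): name is "side" or "top"; returns a dict with "image" (400x640x3 uint8, red, green, blue), "camera_matrix" (3x3 intrinsics, pixels), "distortion" ([k1, k2, p1, p2, k3] as OpenCV has them; the pictures are not rectified), "pose" (4x4, takes a point from camera to world coordinates). Camera axes: x right, y up, looking along -z (the intrinsics and any distortion apply to the point x, -y, -z); pixel columns grow to the right and rows downward; lengths in m; the calibration is good to about 2 mm. A picture is of the moment at which its call begins. There is no depth.
- robot.close_job(): hands the job in, once; it reports no verdict.
The state is a dict: "time": time; "joint_positions": joint angles; "qvel": joint speeds; "joint_torque": joint torques, N m; "tool_pos": TCP position; "ee_rot": TCP orientation; "wrist_force": force on the tool from outside, world axes, zero at the start; "wrist_torque": the same for the moment, N m; "width": finger opening in m.
Only numpy, scipy, OpenCV 4.12 (cv2) and the standard library are available. Lean on these libraries where they do the work, as an engineer would, in place of code of your own. Each camera call takes 0.05 s, during which the arm holds its last target. There are 200 camera calls.

## Working session

There is one attempt and no reset: what is moved stays moved. The work goes in short steps, Python scripts to look and compute and a tool call to move; the robot and the scene stay as the last step left them, time stands still between calls to the robot, and variables do not carry over. Pictures are saved under pics/ and viewed, about 8 in all and at most 12, crops included, and the job is handed in when it is done.

Besides the shell and the picture viewer there is one more tool, called after "Call:" in YAML: its name, and indented under it one key for each argument. carry_out: Moves the arm, as the interface text tells. Its arguments: {"type":"object","properties":{"targets":{"type":"array","items":{"type":"array","items":{"type":"number"}}}},"required":["targets"]}

```bash
mkdir -p pics; cat > h.py <<'E'
import numpy as np, cv2
from bench import robot
def snap(n,f,crop=None,scale=1):
    s=robot.snapshot(n); im=s["image"][:,:,::-1]
    np.savez(f"pics/{f}.npz",K=s["camera_matrix"],D=s["distortion"],P=s["pose"],im=im)
    if crop: im=im[crop[1]:crop[3],crop[0]:crop[2]]
    cv2.imwrite(f"pics/{f}.png",cv2.resize(np.ascontiguousarray(im),None,fx=scale,fy=scale,interpolation=cv2.INTER_CUBIC)); return s
def load(f): return np.load(f"pics/{f}.npz")
def ray(s,uv):
    p=cv2.undistortPoints(np.array([[uv]],float),np.array(s["K"],float),np.array(s["D"],float))[0,0]
    P=s["P"]; d=P[:3,:3]@np.array([p[0],-p[1],-1]); return P[:3,3],d
def atz(s,uv,z):
    o,d=ray(s,uv); return o+d*(z-o[2])/d[2]
def proj(s,X):
    P=s["P"]; c=P[:3,:3].T@(np.atleast_2d(X)-P[:3,3]).T; c=np.diag([1,-1,-1])@c
    return cv2.projectPoints(c.T.copy(),np.zeros(3),np.zeros(3),np.array(s["K"],float),np.array(s["D"],float))[0][:,0]
def tri(s1,u1,s2,u2):
    o1,d1=ray(s1,u1);o2,d2=ray(s2,u2)
    A=np.stack([d1,-d2],1);t=np.linalg.lstsq(A,o2-o1,rcond=None)[0]
    a=o1+d1*t[0];b=o2+d2*t[1];return (a+b)/2,np.linalg.norm(a-b)
E
python3 -c "
from h import *
for n in('top','side'):
  s=snap(n,n+'0',scale=1.25);print(n,s['pose'].round(3).tolist(),s['camera_matrix'].round(1).tolist(),s['distortion'])
print(robot.get_obs())"
```

```text
top [[0.021, 0.985, -0.172, 0.328], [-1.0, 0.022, 0.005, -0.02], [0.009, 0.171, 0.985, 1.587], [0.0, 0.0, 0.0, 1.0]] [[502.1, 0.0, 320.2], [0.0, 502.1, 193.8], [0.0, 0.0, 1.0]] [-0.03105168  0.          0.          0.          0.        ]
side [[0.617, 0.501, -0.607, -0.384], [-0.787, 0.407, -0.465, -0.729], [0.014, 0.764, 0.645, 1.102], [0.0, 0.0, 0.0, 1.0]] [[507.5, 0.0, 316.3], [0.0, 507.5, 204.0], [0.0, 0.0, 1.0]] [-0.13454344  0.          0.          0.          0.        ]
{'time': 0.1, 'joint_positions': array([ 1.10393127e+00,  8.78973892e-02,  1.37204297e+00,  4.45608046e-06,
        1.68364267e+00, -1.03105322e-01]), 'qvel': array([-0.00062002, -0.00181011, -0.00375558, -0.00092424,  0.00164881,
        0.00181962]), 'joint_torque': array([ 1.53066791e-03, -3.41255915e+01, -3.03299546e+01,  7.19166733e-02,
        3.05754715e-02, -8.68819461e-05]), 'tool_pos': array([0.19546977, 0.51357141, 0.20444285]), 'ee_rot': array([-1.67612671,  1.56880594, -2.03988594]), 'wrist_force': array([0.65863352, 0.33686187, 0.24988265]), 'wrist_torque': array([0.03049582, 0.0440136 , 0.01328254]), 'width': 0.09405315240722538}
```

View pics/top0.png

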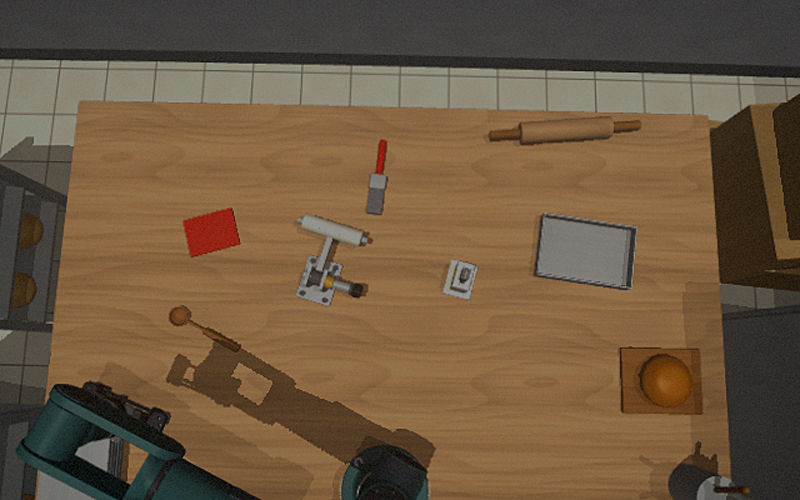

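View pics/side0.png

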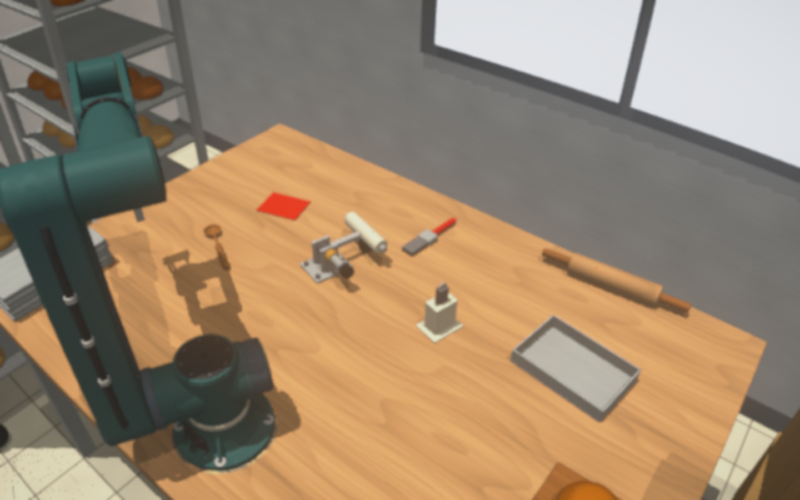

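Top view: knob at about (358,290), bracket plates at (318,275), rack with clip at (462,278), both in 1.25x pixels. I'll zoom in on both.

```bash
python3 -c "
from h import *
s=snap('top','top1',(225,165,390,250),4.8);s=snap('side','side1',(235,160,375,275),5)"
```

```text
(no output)
```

View pics/top1.png

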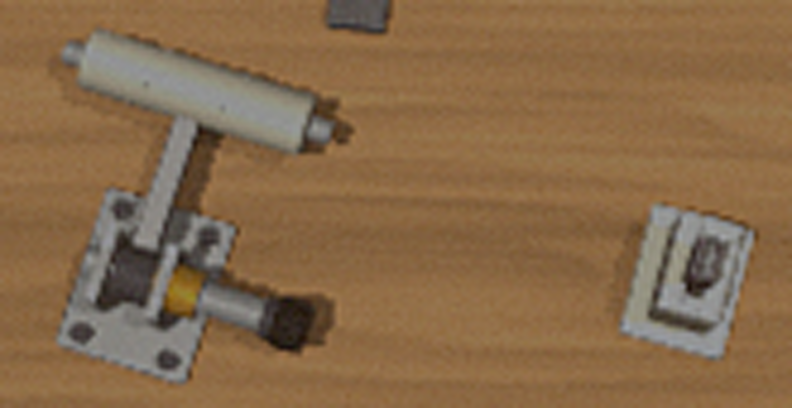

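View pics/side1.png

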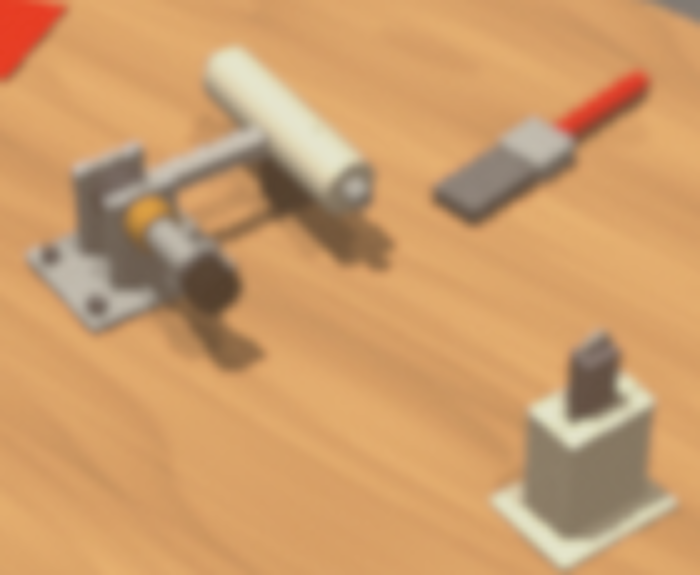

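```bash
cat > fit.py <<'E'
from h import *
from scipy.optimize import least_squares
from scipy.spatial.transform import Rotation as Ro
T,S=load('top1'),load('side1')
t=lambda u,v:(225+u/4.8-.4,165+v/4.8-.4); sd=lambda u,v:(235+u/5-.4,160+v/5-.4)
B=[(T,t(88,57),(125,70,60)),(T,t(306,124),(125,-80,60)),(S,sd(351,187),(125,-80,60)),
   (S,sd(75,172),(-25,13,80)),(S,sd(143,148),(25,13,80)),(T,t(302,326),(0,'k',60)),(S,sd(212,283),(0,'k',60))]
def W(p,X):
    c,s=np.cos(p[2]),np.sin(p[2]); return np.array([p[0]+c*X[0]-s*X[1],p[1]+s*X[0]+c*X[1],X[2]])
def f(p):
    return np.concatenate([proj(c,W(p,np.array([q if q!='k' else p[3]*1000 for q in X],float)/1000))[0]-u for c,u,X in B])
r=least_squares(f,[.45,.08,-.27,-.11],loss='soft_l1');print('bracket',r.x,'\n',r.fun.reshape(-1,2).round(1).tolist())
p=r.x
for n,X in dict(knob=(0,p[3],.06),knobnom=(0,-.073,.06),holenom=(0,.045,.071)).items():print(n,W(p,X).round(4))
R=[(T,t(658,205),(45,-0,0)),]
F=[(658,205),(755,232),(722,358),(620,332)];L=[(45,35,6),(45,-35,6),(-45,-35,6),(-45,35,6)]
SF=[((563,570),(-45,-35,6)),((677,502),(45,-35,6)),((490,497),(-45,35,6)),((575,447),(-32,-20,85)),((655,400),(32,-20,85)),((528,408),(-32,20,85))]
Q=[(T,t(*a),b) for a,b in zip(F,L)]+[(S,sd(*a),b) for a,b in SF]
g=lambda p:np.concatenate([proj(c,W(p,np.array(X)/1000))[0]-u for c,u,X in Q])
r2=least_squares(g,[.45,-.25,-.27],loss='soft_l1');print('rack',r2.x,'\n',r2.fun.reshape(-1,2).round(1).tolist())
# clip block top (z=.129)
print('clip top', atz(T,t(706,258),.135), tri(T,t(706,258),S,sd(595,360)))
o=robot.get_obs();print(Ro.from_euler('xyz',o['ee_rot']).as_matrix().round(3),o['time'])
E
python3 fit.py
```

```text
bracket [ 0.50340829  0.18229508 -0.2832121  -0.11292782] 
 [[-0.6, 0.1], [-0.0, 0.5], [0.4, 0.2], [0.4, 0.1], [0.2, -0.6], [-1.6, 0.1], [0.9, 1.2]]
knob [0.4719 0.0739 0.06  ]
knobnom [0.483  0.1122 0.06  ]
holenom [0.516  0.2255 0.071 ]
rack [ 0.51211254 -0.18008397 -0.25924347] 
 [[-1.1, -0.5], [-0.1, -0.1], [-0.6, 0.9], [-0.7, 0.1], [0.4, -0.1], [0.9, 0.1], [-0.0, 0.3], [-0.3, 0.4], [0.8, 0.4], [0.2, 0.2]]
clip top [ 0.51194079 -0.17927751  0.135     ] (array([ 0.51269511, -0.17960753,  0.12040022]), np.float64(0.003306592318677159))
[[-0.001  0.356  0.935]
 [-0.001  0.935 -0.356]
 [-1.    -0.001 -0.   ]] 0.2
```

Call:
carry_out:
  targets:
    - [1, 0, 0, 0, 7.75]
    - [1, 0, 0, 0, 7.75]
    - [1, 0, 0, 0, 7.75]
    - [1, 0, 0, 0, 7.75]
    - [1, 0, 0, 0, 7.75]
    - [1, 0, 0, 0, 7.75]
    - [1, 0, 0, 0, 7.75]
    - [1, 0, 0, 0, 7.75]
    - [1, 0, 0, 0, 7.75]
    - [1, 0, 0, 0, 7.75]
    - [1, 0, 0, 0, 7.75]
    - [1, 0, 0, 0, 0]

```text
time: 1.4
tool_pos: [0.1957, 0.5139, 0.2052]
ee_rot: [-0.16, 1.57, -2.011]
wrist_force: [-0.2, -0.1, -0.4]
width: 0.0021
```

Call:
carry_out:
  targets:
    - [1, 0, 2.42, 2.39, 0]
    - [1, 0, 2.42, 2.39, 0]
    - [1, 0, 2.42, 2.39, 0]
    - [1, 0, 2.42, 2.39, 0]
    - [1, 0, 2.42, 2.39, 0]
    - [1, 0, 2.42, 2.39, 0]
    - [1, 0, 2.42, 2.39, 0]
    - [1, 0, 2.42, 2.39, 0]
    - [1, 0, 2.42, 2.39, 0]
    - [1, 0, 2.42, 2.39, 0]
    - [1, 0, 2.42, 2.39, 0]
    - [1, 0, 2.42, 2.39, 0]
    - [1, 0, 2.42, 2.39, 0]
    - [1, 0, 2.42, 2.39, 0]
    - [1, 0, 2.42, 2.39, 0]
    - [1, 0, 2.42, 2.39, 0]
    - [1, 0, 0, 0, 0]
    - [1, 0, 0, 0, 0]

```text
time: 3.2
tool_pos: [0.4616, 0.039, 0.2052]
ee_rot: [-1.938, 1.57, 2.494]
wrist_force: [-0.1, 1.0, -0.5]
width: 0.0005
```

```bash
cat > st.py <<'E'
from h import *
from scipy.spatial.transform import Rotation as Ro
p=[0.50340829,0.18229508,-0.2832121]
def st():
    o=robot.get_obs();R=Ro.from_euler('xyz',o['ee_rot']).as_matrix()
    c,s=np.cos(p[2]),np.sin(p[2]);d=o['tool_pos'][:2]-p[:2]
    b=np.array([c*d[0]+s*d[1],-s*d[0]+c*d[1]])*1000
    F=o['wrist_force'];fb=[c*F[0]+s*F[1],-s*F[0]+c*F[1],F[2]]
    print('t',o['time'],'bracket xy mm',b.round(2),'z',(o['tool_pos'][2]*1000).round(2),'psi',np.degrees(np.arctan2(R[1,1],R[0,1])).round(2),'tilt',R[:,0].round(4),'Fb',np.round(fb,1),'w',round(o['width']*1000,1),'pos',o['tool_pos'].round(4),'tq',o['wrist_torque'].round(2))
    return o,R
if __name__=='__main__': st()
E
python3 st.py
```

```text
t 3.2 bracket xy mm [-9.0000e-02 -1.4927e+02] z 205.19 psi -16.07 tilt [-9.e-04  7.e-04 -1.e+00] Fb [-0.4  0.9 -0.5] w 0.5 pos [0.4616 0.039  0.2052] tq [-0.12  0.11  0.05]
```

Call:
carry_out:
  targets:
    - [1, 3, 0, 0, 0]
    - [1, 3, 0, 0, 0]
    - [1, 3, 0, 0, 0]
    - [1, 3, 0, 0, 0]
    - [1, 3, 0, 0, 0]
    - [1, 0, 0, 0, 0]
    - [1, 0, 0, -1, 0]
    - [1, 0, 0, -0.5, 0]
    - [1, 0, 0, -0.5, 0]
    - [1, 0, 0, -0.5, 0]
    - [1, 0, 0, -0.5, 0]
    - [1, 0, 0, -0.4, 0]
    - [1, 0, 0, -0.4, 0]
    - [1, 0, 0, -0.4, 0]
    - [1, 0, 0, -0.4, 0]
    - [1, 0, 0, 0, 0]

```text
time: 4.8
tool_pos: [0.4746, 0.0843, 0.0553]
ee_rot: [-2.828, 1.57, 1.604]
wrist_force: [0.5, -2.0, 2.0]
width: 0.0002
```

```bash
python3 st.py
```

```text
t 4.8 bracket xy mm [  -0.29 -102.19] z 55.29 psi -16.07 tilt [-0.      0.0012 -1.    ] Fb [ 1.1 -1.7  2. ] w 0.2 pos [0.4746 0.0843 0.0553] tq [-0.35  0.03 -0.02]
```

Call:
carry_out:
  targets:
    - [1, 0, 0, -0.2, 0]
    - [1, 0, 0, -0.2, 0]
    - [1, 0, 0, -0.2, 0]
    - [1, 0, 0, -0.2, 0]
    - [1, 0, 0, -0.2, 0]

```text
time: 5.3
tool_pos: [0.477, 0.0932, 0.0552]
ee_rot: [-1.212, 1.57, -3.063]
wrist_force: [0.9, -3.9, 0.7]
width: 0.0007
```

Call:
carry_out:
  targets:
    - [1, 0, 0, -0.2, 0]
    - [1, 0, 0, -0.2, 0]
    - [1, 0, 0, -0.2, 0]
    - [1, 0, 0, -0.2, 0]

```text
time: 5.7
tool_pos: [0.4789, 0.0994, 0.0552]
ee_rot: [-0.191, 1.567, -2.042]
wrist_force: [-2.6, -10.2, 2.7]
width: 0.0007
```

```bash
python3 -c "
from st import *
st();snap('top','top2',(225,165,390,250),4.8)"
```

```text
t 5.7 bracket xy mm [ -0.41 -86.44] z 55.22 psi -16.09 tilt [-0.0018 -0.0035 -1.    ] Fb [  0.4 -10.5   2.7] w 0.7 pos [0.4789 0.0994 0.0552] tq [-1.96  0.59 -0.06]
```

View pics/top2.png

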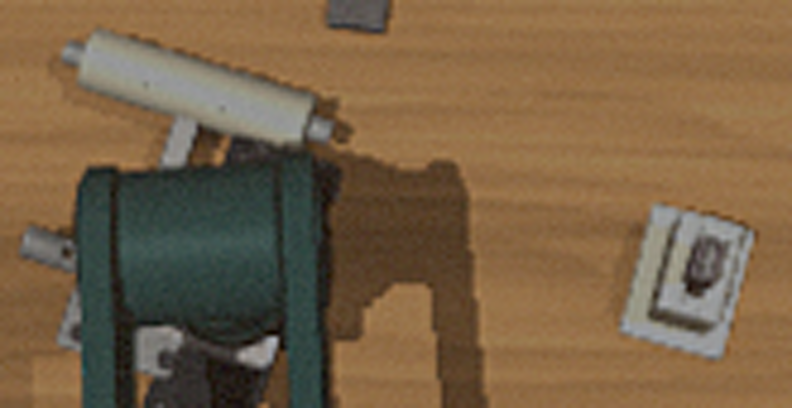

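The pin's free end is at (22,240) and its cross-hole at (67,250). The force is rising, so the knob is probably at its stop; I'll confirm.

Call:
carry_out:
  targets:
    - [1, 0, 0, -0.1, 0]
    - [1, 0, 0, -0.1, 0]
    - [1, 0, 0, 0, 0]
    - [1, 0, 0, 0, 0]

```text
time: 6.15
tool_pos: [0.4789, 0.0994, 0.0553]
ee_rot: [-0.14, 1.563, -1.992]
wrist_force: [-2.9, -12.2, 2.7]
width: 0.0005
```

```bash
python3 -c "
from st import *
st()
T=load('top2');t=lambda u,v:(225+u/4.8-.4,165+v/4.8-.4)
c,s=np.cos(p[2]),np.sin(p[2])
for u in [t(67,250),t(22,238)]:
  d=atz(T,u,.071)[:2]-p[:2];print(c*d[0]+s*d[1],-s*d[0]+c*d[1])"
```

```text
t 6.15 bracket xy mm [ -0.41 -86.46] z 55.27 psi -16.12 tilt [-0.0032 -0.007  -1.    ] Fb [  0.6 -12.5   2.7] w 0.5 pos [0.4789 0.0994 0.0553] tq [-2.26  0.65 -0.02]
0.0022045108472545216 0.03837476199967742
0.0008667337332090193 0.06807221732787114
```

Call:
carry_out:
  targets:
    - [1, 0, 0, 1, 0]
    - [1, 0, 0, 2, 0]
    - [0, -3, 0, 0, 0]
    - [0, -3, 0, 0, 0]
    - [0, -3, 0, 0, 0]
    - [0, 0, 0, -3, 0]
    - [0, 0, 0, -3, 0]
    - [0, 0, 0, -3, 0]
    - [0, 0, 0, -3, 0]
    - [0, 0, 0, -3, 0]
    - [0, 0, 0, -1.6, 0]
    - [0, 0, 0, 0, 0]
    - [0, 0, 0, 0, 0]

```text
time: 7.45
tool_pos: [0.5174, 0.2331, 0.1453]
ee_rot: [-1.256, 1.57, -3.108]
wrist_force: [1.0, 0.1, -0.5]
width: 0.085
```

```bash
python3 st.py
```

```text
t 7.45 bracket xy mm [-0.75 52.74] z 145.3 psi -16.07 tilt [-7.e-04 -0.e+00 -1.e+00] Fb [ 1.   0.4 -0.5] w 85.0 pos [0.5174 0.2331 0.1453] tq [-0.14  0.07 -0.01]
```

Call:
carry_out:
  targets:
    - [0, 3, 0, 0, 0]
    - [0, 3, 0, 0, 0]
    - [0.6, 3, 0, 0, 0]
    - [0.7, 0.7, 0, 0, 0]
    - [0.7, 0, 0, 0, 0]
    - [0.7, 0, 0, 0, 0]

```text
time: 8.05
tool_pos: [0.5188, 0.2332, 0.0503]
ee_rot: [2.215, 1.568, 0.362]
wrist_force: [0.7, -0.1, -0.6]
width: 0.0657
```

Call:
carry_out:
  targets:
    - [0.78, 0, 0, 0, 0]
    - [0.85, 0, 0, 0, 0]
    - [0.85, 0, 0, 0, 0]
    - [0.85, 0, 0, 0, 0]

```text
time: 8.45
tool_pos: [0.518, 0.2335, 0.0491]
ee_rot: [2.211, 1.57, 0.359]
wrist_force: [-0.3, 0.3, -0.5]
width: 0.0333
```

```bash
python3 st.py
```

```text
t 8.45 bracket xy mm [-0.29 53.28] z 49.07 psi -16.08 tilt [ 1.e-03  4.e-04 -1.e+00] Fb [-0.4  0.2 -0.5] w 33.3 pos [0.518  0.2335 0.0491] tq [-0.07  0.07 -0.03]
```

Call:
carry_out:
  targets:
    - [0.85, 0, 0, 0, 0]
    - [0.85, 0, 0, 0, 0]
    - [0.85, 0, 0, 0, 0]
    - [0.85, 0, 0, 0, 0]

```text
time: 8.85
tool_pos: [0.5183, 0.2333, 0.0486]
ee_rot: [1.885, 1.57, 0.033]
wrist_force: [1.2, -0.4, -0.8]
width: 0.021
```

```bash
python3 st.py
```

```text
t 8.85 bracket xy mm [ 0.07 53.13] z 48.61 psi -16.1 tilt [ 0.0013  0.     -1.    ] Fb [ 1.2 -0.  -0.8] w 21.0 pos [0.5183 0.2333 0.0486] tq [-0.12 -0.36 -0.01]
```

Call:
carry_out:
  targets:
    - [0.85, 0, 0.05, 0, 0]
    - [0.85, 0, 0, 0, 0]

```text
time: 9.05
tool_pos: [0.5183, 0.2333, 0.0486]
ee_rot: [2.81, 1.57, 0.959]
wrist_force: [1.6, -0.5, 0.1]
width: 0.0209
```

```bash
python3 -c "
from st import *
st()
for i in range(4): robot.snapshot('side'); st()"
```

```text
t 9.05 bracket xy mm [ 0.06 53.13] z 48.61 psi -16.1 tilt [ 2.e-04  3.e-04 -1.e+00] Fb [ 1.7 -0.   0.1] w 20.9 pos [0.5183 0.2333 0.0486] tq [-0.11 -0.17 -0.04]
t 9.1 bracket xy mm [ 0.08 53.13] z 48.63 psi -16.1 tilt [ 3.e-04  3.e-04 -1.e+00] Fb [1.5 1.3 0.6] w 21.2 pos [0.5183 0.2333 0.0486] tq [-0.1  -0.22 -0.03]
t 9.15 bracket xy mm [ 0.07 53.14] z 48.6 psi -16.1 tilt [ 3.e-04  3.e-04 -1.e+00] Fb [ 0.8 -1.  -0.2] w 21.1 pos [0.5183 0.2333 0.0486] tq [-0.1  -0.17 -0.03]
t 9.2 bracket xy mm [ 0.06 53.14] z 48.59 psi -16.1 tilt [ 3.e-04  2.e-04 -1.e+00] Fb [1.4 0.9 0.9] w 21.3 pos [0.5183 0.2333 0.0486] tq [-0.11 -0.21 -0.02]
t 9.25 bracket xy mm [5.000e-02 5.311e+01] z 48.57 psi -16.1 tilt [ 2.e-04  2.e-04 -1.e+00] Fb [1.8 0.5 1.5] w 21.3 pos [0.5183 0.2333 0.0486] tq [-0.12 -0.18 -0.06]
```

Call:
carry_out:
  targets:
    - [0.4, 0, 0, 0, 0]
    - [0.2, 0, 0, 0, 0]
    - [0, 0, 0, 0, 0]
    - [0, -3, 0, 0, 0]
    - [0, -5, 0, 0, 0]
    - [0, -5, 0, 0, 0]

```text
time: 9.85
tool_pos: [0.517, 0.2329, 0.1786]
ee_rot: [-1.027, 1.567, -2.879]
wrist_force: [0.6, -0.0, 0.2]
width: 0.0656
```

Call:
carry_out:
  targets:
    - [0, 0, 0.68, 2.49, 0]
    - [0, 0, 0.68, 2.49, 0]
    - [0, 0, 0.68, 2.49, 0]
    - [0, 0, 0.68, 2.49, 0]
    - [0, 0, 0.68, 2.49, 0]
    - [0, 0, 0.68, 2.49, 0]
    - [0, 0, 0.68, 2.49, 0]
    - [0, 0, 0.68, 2.49, 0]
    - [0, 0, 0.68, 2.49, 0]
    - [0, 0, 0.68, 2.49, 0]
    - [0, 0, 0.68, 2.49, 0]
    - [0, 0, 0.68, 2.49, 0]
    - [0, 0, 0.68, 2.49, 0]
    - [0, 0, 0.68, 2.49, 0]
    - [0, 0, 0.68, 2.49, 0]
    - [0, 0, 0.68, 2.49, 0]
    - [0, 0, 0, 0, -1.2]
    - [0, 0, 0, 0, 0]

```text
time: 11.65
tool_pos: [0.512, -0.1796, 0.1782]
ee_rot: [-2.438, 1.569, 2.014]
wrist_force: [-0.1, 0.1, 1.1]
width: 0.0938
```

```bash
python3 -c "
from st import *
st(); snap('side','side2',(215,160,375,275),5); snap('top','top3',(225,165,390,250),4.8)"
```

```text
t 11.65 bracket xy mm [ 109.41 -345.03] z 178.18 psi -14.92 tilt [-6.0e-04  1.2e-03 -1.0e+00] Fb [-0.2  0.1  1.1] w 93.8 pos [ 0.512  -0.1796  0.1782] tq [-0.1   0.09 -0.  ]
```

View pics/side2.png

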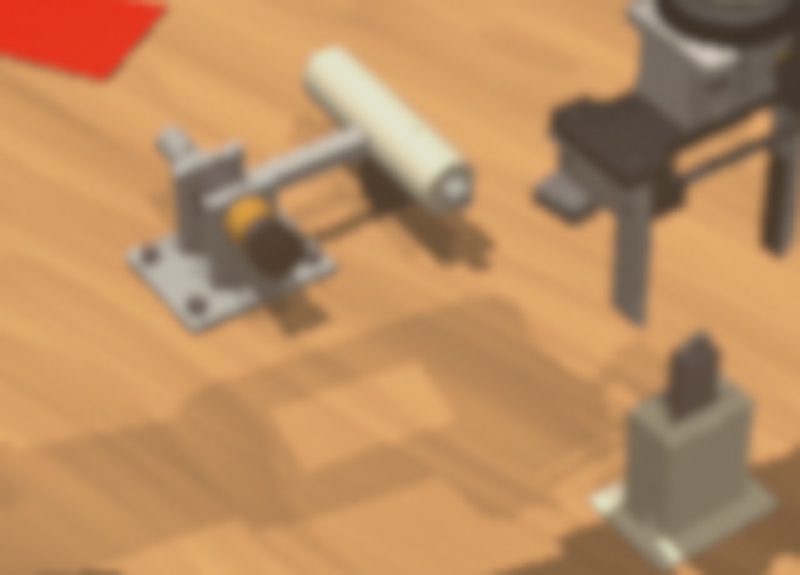

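The knob now sits against the brass bush at (260,235), and the fingers are above the clip at (693,375). I'll descend and grasp.

Call:
carry_out:
  targets:
    - [0, 2, 0, 0, 0]
    - [0, 2, 0, 0, 0]
    - [0, 2, 0, 0, 0]
    - [0, 1.5, 0, 0, 0]
    - [0, 1, 0, 0, 0]
    - [0, 0, 0, 0, 0]

```text
time: 12.35
tool_pos: [0.5115, -0.1788, 0.0919]
ee_rot: [-1.816, 1.568, 2.637]
wrist_force: [0.0, -0.2, 0.7]
width: 0.094
```

Call:
carry_out:
  targets:
    - [0.6, 0, 0, 0, 0]
    - [0.8, 0, 0, 0, 0]
    - [0.8, 0, 0, 0, 0]
    - [0.8, 0, 0, 0, 0]
    - [0.8, 0, 0, 0, 0]
    - [0.8, 0, 0, 0, 0]
    - [0.8, 0, 0, 0, 0]
    - [0.8, 0, 0, 0, 0]
    - [0.8, 0, 0, 0, 0]

```text
time: 13.25
tool_pos: [0.5123, -0.1797, 0.0934]
ee_rot: [-2.302, 1.571, 2.151]
wrist_force: [0.4, -1.2, 0.3]
width: 0.0259
```

```bash
python3 st.py
```

```text
t 13.25 bracket xy mm [ 109.67 -345.11] z 93.41 psi -14.89 tilt [-1.e-04  1.e-04 -1.e+00] Fb [ 0.7 -1.1  0.3] w 25.9 pos [ 0.5123 -0.1797  0.0934] tq [-0.04  0.04 -0.04]
```

Call:
carry_out:
  targets:
    - [0.8, -1, 0, 0, 0]
    - [0.8, -2, 0, 0, 0]
    - [0.8, -3, 0, 0, 0]
    - [0.8, -3, 0, 0, 0]
    - [0.8, -2, 0, 0, 0]
    - [0.8, -1, 0, 0, 0]
    - [0.8, 0, 0, 0, 0]
    - [0.8, 0, 0, 0, 0]

```text
time: 14.05
tool_pos: [0.5119, -0.1796, 0.2125]
ee_rot: [-1.803, 1.569, 2.649]
wrist_force: [0.7, 0.5, -0.7]
width: 0.0258
```

```bash
python3 -c "
from st import *
st()
a=snap('side','side3')
im=load('side3')['im'];x=proj(load('side3'),robot.get_obs()['tool_pos'])[0].astype(int);print(x)
cv2.imwrite('pics/s3c.png',cv2.resize(im[x[1]-35:x[1]+60,x[0]-50:x[0]+50],None,fx=6,fy=6,interpolation=cv2.INTER_CUBIC))"
```

```text
t 14.05 bracket xy mm [ 109.28 -345.06] z 212.52 psi -14.9 tilt [-1.4e-03  7.0e-04 -1.0e+00] Fb [ 0.5  0.7 -0.7] w 25.8 pos [ 0.5119 -0.1796  0.2125] tq [-0.08  0.09  0.03]
[356 207]
```

View pics/s3c.png

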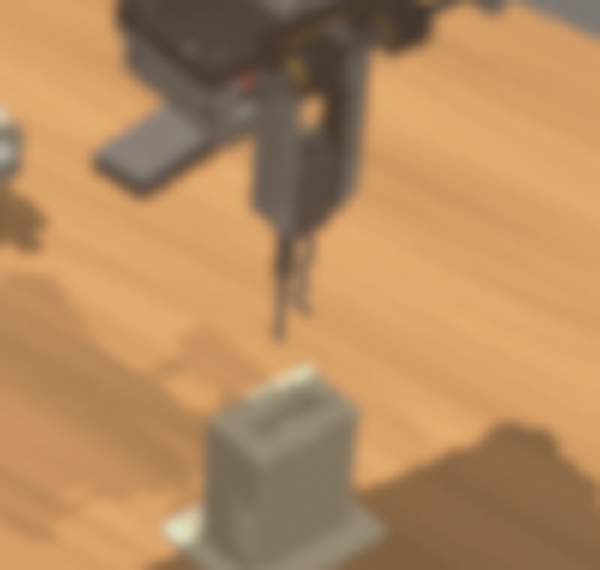

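The straight leg's tip is at (280,338) and the shorter bent leg's end at (305,312). I'll compare these with the projected tip for both hypotheses.

```bash
python3 -c "
from st import *
S=load('side3');o=robot.get_obs();j=np.array([np.cos(-.26),np.sin(-.26),0])
for k in(-7,7): print(k,(proj(S,o['tool_pos']+j*k/1000-[0,0,.0764])[0]-[306,172])*6)"
```

```text
-7 [278.03050861 340.7759051 ]
7 [300.87571658 328.75246385]
```

Call:
carry_out:
  targets:
    - [0.8, 0, 0, 0, 1.2]
    - [0.8, 0, -0.64, -2.4, 0]
    - [0.8, 0, -0.64, -2.4, 0]
    - [0.8, 0, -0.64, -2.4, 0]
    - [0.8, 0, -0.64, -2.4, 0]
    - [0.8, 0, -0.64, -2.4, 0]
    - [0.8, 0, -0.64, -2.4, 0]
    - [0.8, 0, -0.64, -2.4, 0]
    - [0.8, 0, -0.64, -2.4, 0]
    - [0.8, 0, -0.64, -2.4, 0]
    - [0.8, 0, -0.64, -2.4, 0]
    - [0.8, 0, -0.64, -2.4, 0]
    - [0.8, 0, -0.64, -2.4, 0]
    - [0.8, 0, -0.64, -2.4, 0]
    - [0.8, 0, -0.64, -2.4, 0]
    - [0.8, 0, -0.64, -2.4, 0]
    - [0.8, 0, -0.64, -2.4, 0]
    - [0.8, 0, 0, 0, 0]
    - [0.8, 0, 0, 0, 0]

```text
time: 16.0
tool_pos: [0.5199, 0.2175, 0.2123]
ee_rot: [-0.701, 1.568, -2.552]
wrist_force: [-0.2, -0.1, -0.6]
width: 0.0258
```

Call:
carry_out:
  targets:
    - [0.8, 2, 0, 0, 0]
    - [0.8, 2, 0, 0, 0]
    - [0.8, 1, 0, 0, 0]
    - [0.8, 0, 0, 0, 0]
    - [0.8, 0, 0, 0, 0]
    - [0.8, 0, 0, 0, 0]

```text
time: 16.6
tool_pos: [0.5211, 0.2175, 0.1649]
ee_rot: [2.135, 1.568, 0.283]
wrist_force: [-0.9, -0.1, -0.8]
width: 0.0256
```

```bash
python3 -c "
from st import *
for i in range(4): st();robot.snapshot('top')"
```

```text
t 16.6 bracket xy mm [ 7.16 38.73] z 164.87 psi -16.12 tilt [ 2.3e-03  7.0e-04 -1.0e+00] Fb [-0.8 -0.3 -0.8] w 25.6 pos [0.5211 0.2175 0.1649] tq [-0.04  0.05 -0.01]
t 16.65 bracket xy mm [ 7.13 38.84] z 164.93 psi -16.11 tilt [ 2.4e-03  7.0e-04 -1.0e+00] Fb [ 0.4 -0.1 -0.7] w 26.3 pos [0.5211 0.2176 0.1649] tq [-0.09  0.11  0.02]
t 16.7 bracket xy mm [ 7.01 38.92] z 164.79 psi -16.1 tilt [ 2.2e-03  7.0e-04 -1.0e+00] Fb [ 0.2 -0.1 -0.5] w 25.9 pos [0.521  0.2177 0.1648] tq [-0.    0.1   0.03]
t 16.75 bracket xy mm [ 6.92 38.91] z 164.64 psi -16.1 tilt [ 2.e-03  7.e-04 -1.e+00] Fb [-0.  -1.  -0.4] w 25.7 pos [0.5209 0.2177 0.1646] tq [-0.1   0.07 -0.02]
```

Call:
carry_out:
  targets:
    - [0.8, 0.7, 0, 0, 0]
    - [0.8, 0.5, 0, 0, 0]
    - [0.8, 0.2, 0, 0, 0]
    - [0.8, 0.1, 0, 0, 0]
    - [0.8, 0.1, 0, 0, 0]
    - [0.8, 0.1, 0, 0, 0]
    - [0.8, 0.1, 0, 0, 0]
    - [0.8, 0.1, 0, 0, 0]
    - [0.8, 0.1, 0, 0, 0]
    - [0.8, 0, 0, 0, 0]

```text
time: 17.8
tool_pos: [0.5203, 0.2176, 0.1434]
ee_rot: [-1.85, 1.571, 2.582]
wrist_force: [0.1, -0.1, -0.1]
width: 0.0255
```

```bash
python3 -c "
from st import *
for i in range(2): st();robot.snapshot('top')"
```

```text
t 17.8 bracket xy mm [ 6.38 38.63] z 143.35 psi -16.09 tilt [-1.e-04  1.e-04 -1.e+00] Fb [ 0.1 -0.1 -0.1] w 25.5 pos [0.5203 0.2176 0.1434] tq [-0.01  0.13  0.02]
t 17.85 bracket xy mm [ 6.39 38.63] z 143.42 psi -16.1 tilt [-1.e-04  1.e-04 -1.e+00] Fb [ 0.4  0.3 -0.7] w 26.1 pos [0.5203 0.2176 0.1434] tq [-0.04  0.11 -0.04]
```

Call:
carry_out:
  targets:
    - [0.8, 0.1, 0.03, 0, 0]
    - [0.8, 0.1, 0.03, 0, 0]
    - [0.8, 0.1, 0, 0, 0]
    - [0.8, 0.1, 0, 0, 0]
    - [0.8, 0, 0, 0, 0]

```text
time: 18.4
tool_pos: [0.5209, 0.2175, 0.1392]
ee_rot: [-1.601, 1.571, 2.831]
wrist_force: [-0.5, -0.6, -0.4]
width: 0.0259
```

```bash
python3 -c "
from st import *
for i in range(2): st();robot.snapshot('top')"
```

```text
t 18.4 bracket xy mm [ 6.93 38.64] z 139.24 psi -16.09 tilt [-3.e-04  1.e-04 -1.e+00] Fb [-0.3 -0.7 -0.4] w 25.9 pos [0.5209 0.2175 0.1392] tq [-0.05  0.08  0.03]
t 18.45 bracket xy mm [ 6.96 38.66] z 139.36 psi -16.09 tilt [-2.e-04  1.e-04 -1.e+00] Fb [-0.4 -0.  -0.4] w 25.7 pos [0.5209 0.2175 0.1394] tq [ 0.01  0.07 -0.03]
```

Call:
carry_out:
  targets:
    - [0.8, 0.2, 0, 0, 0]
    - [0.8, 0.2, 0, 0, 0]
    - [0.8, 0.2, 0, 0, 0]
    - [0.8, 0.2, 0, 0, 0]
    - [0.8, 0.2, 0, 0, 0]
    - [0.8, 0, 0, 0, 0]
    - [0.8, 0, 0, 0, 0]

```text
time: 19.2
tool_pos: [0.5209, 0.2175, 0.1294]
ee_rot: [-2.022, 1.571, 2.41]
wrist_force: [-0.1, 0.4, 0.5]
width: 0.0257
```

```bash
python3 -c "
from st import *
st();
a=snap('side','side4')
im=load('side4')['im'];x=proj(load('side4'),robot.get_obs()['tool_pos'])[0].astype(int);print(x)
cv2.imwrite('pics/s4c.png',cv2.resize(im[x[1]-35:x[1]+60,x[0]-50:x[0]+50],None,fx=6,fy=6,interpolation=cv2.INTER_CUBIC))"
```

```text
t 19.2 bracket xy mm [ 6.96 38.67] z 129.42 psi -16.09 tilt [-1.e-04  1.e-04 -1.e+00] Fb [-0.2  0.4  0.5] w 25.7 pos [0.5209 0.2175 0.1294] tq [-0.05  0.04  0.01]
[253 174]
```

View pics/s4c.png

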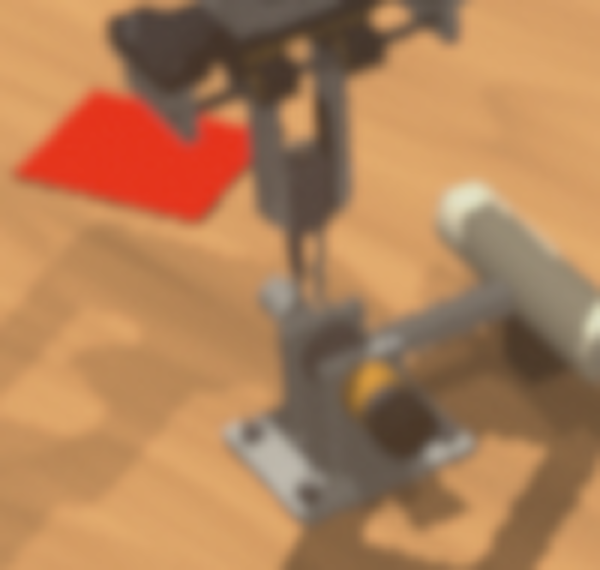

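The leg at (297,270) goes into the pin, and the pin's end shows beyond it at (278,292). I'll press on over the snap, slowly.

Call:
carry_out:
  targets:
    - [0.8, 0.15, 0, 0, 0]
    - [0.8, 0.15, 0, 0, 0]
    - [0.8, 0.15, 0, 0, 0]
    - [0.8, 0.15, 0, 0, 0]
    - [0.8, 0.15, 0, 0, 0]
    - [0.8, 0.15, 0, 0, 0]
    - [0.8, 0.15, 0, 0, 0]

```text
time: 19.95
tool_pos: [0.5218, 0.2177, 0.1201]
ee_rot: [2.17, 1.568, 0.318]
wrist_force: [1.4, -0.0, 2.1]
width: 0.026
```

Call:
carry_out:
  targets:
    - [0.8, 0.15, 0, 0, 0]
    - [0.8, 0.15, 0, 0, 0]
    - [0.8, 0.15, 0, 0, 0]
    - [0.8, 0.1, 0, 0, 0]
    - [0.8, 0, 0, 0, 0]

```text
time: 20.45
tool_pos: [0.5214, 0.2172, 0.1124]
ee_rot: [1.372, 1.57, -0.48]
wrist_force: [5.2, 0.0, -2.6]
width: 0.0256
```

```bash
python3 st.py
```

```text
t 20.45 bracket xy mm [ 7.55 38.56] z 112.44 psi -16.11 tilt [ 7.e-04 -4.e-04 -1.e+00] Fb [ 4.9  1.5 -2.6] w 25.6 pos [0.5214 0.2172 0.1124] tq [-0.13 -1.24 -0.02]
```

Call:
carry_out:
  targets:
    - [0.8, 0.1, 0, 0, 0]
    - [0.8, 0.1, 0, 0, 0]
    - [0.8, 0.1, 0, 0, 0]
    - [0.8, 0.1, 0, 0, 0]
    - [0.8, 0.1, 0, 0, 0]
    - [0.8, 0.1, 0, 0, 0]
    - [0.8, 0, 0, 0, 0]

```text
time: 21.15
tool_pos: [0.5203, 0.2176, 0.1069]
ee_rot: [-1.39, 1.569, 3.042]
wrist_force: [2.6, 0.7, -1.6]
width: 0.0257
```

```bash
python3 st.py
```

```text
t 21.15 bracket xy mm [ 6.35 38.58] z 106.92 psi -16.08 tilt [-1.6e-03  2.0e-04 -1.0e+00] Fb [ 2.3  1.4 -1.6] w 25.7 pos [0.5203 0.2176 0.1069] tq [-0.06 -0.75  0.02]
```

Call:
carry_out:
  targets:
    - [0.8, 0.1, 0, 0, 0]
    - [0.8, 0.1, 0, 0, 0]
    - [0.8, 0, 0, 0, 0]
    - [0.8, 0, 0, 0, 0]

```text
time: 21.55
tool_pos: [0.5205, 0.2176, 0.1061]
ee_rot: [-1.806, 1.57, 2.626]
wrist_force: [0.4, -1.2, 4.4]
width: 0.0261
```

```bash
python3 st.py
```

```text
t 21.55 bracket xy mm [ 6.6  38.66] z 106.12 psi -16.09 tilt [-5.e-04  3.e-04 -1.e+00] Fb [ 0.7 -1.   4.4] w 26.1 pos [0.5205 0.2176 0.1061] tq [-0.11  0.1  -0.04]
```

The clip bears on the crown at the expected height. I'll release it and lift away.

Call:
carry_out:
  targets:
    - [0.7, -0.1, 0, 0, 0]
    - [0.5, 0, 0, 0, 0]
    - [0.3, 0, 0, 0, 0]
    - [0, 0, 0, 0, 0]
    - [0, 0, 0, 0, 0]
    - [0, 0, 0, 0, 0]
    - [0, -2, 0, 0, 0]
    - [0, -4, 0, 0, 0]
    - [0, -4, 0, 0, 0]
    - [0, -2, 0, 0, 0]
    - [0, 0, -4, 4, 0]
    - [0, 0, -4, 4, 0]
    - [0, 0, -4, 4, 0]
    - [0, 0, -4, 4, 0]
    - [0, 0, -2, 2, 0]
    - [0, 0, 0, 0, 0]
    - [0, 0, 0, 0, 0]

```text
time: 23.25
tool_pos: [0.3213, 0.1071, 0.2269]
ee_rot: [2.13, 1.568, 0.278]
wrist_force: [-0.1, 0.6, -0.7]
width: 0.0941
```

```bash
python3 -c "
from st import *
st();snap('side','side5');snap('top','top5')
A=load('side5')['im'][150:230,210:330];B=load('top5')['im'][165:245,220:340]
cv2.imwrite('pics/fin.png',cv2.resize(np.vstack([A,B])[:, :],None,fx=3.75,fy=3.75,interpolation=cv2.INTER_CUBIC))
S=load('side5')
w=lambda x,y,z:[p[0]+np.cos(p[2])*x-np.sin(p[2])*y,p[1]+np.sin(p[2])*x+np.cos(p[2])*y,z]
print(((proj(S,[w(.007,.0387,.142),w(.007,.0387,.098),w(0,.0387,.03),w(0,-.078,.06)]))-[210,150])*3.75)"
```

```text
t 23.25 bracket xy mm [-153.81 -123.07] z 226.94 psi -16.13 tilt [ 2.3e-03  6.0e-04 -1.0e+00] Fb [-0.3  0.5 -0.7] w 94.1 pos [0.3213 0.1071 0.2269] tq [-0.02  0.1   0.04]
[[162.67483772  79.27480532]
 [165.94566533 120.37735216]
 [163.99630171 184.101535  ]
 [232.29106987 229.74970543]]
```

View pics/fin.png

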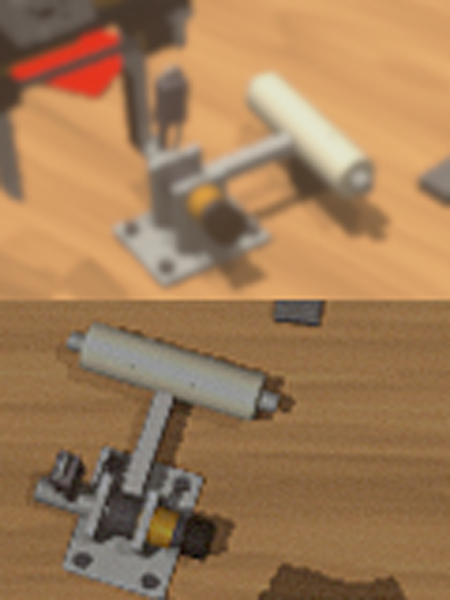

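```bash
python3 -c "
from h import *
def cmp(a,b,x0,y0,x1,y1):
  f=lambda n:cv2.resize(cv2.cvtColor(load(n)['im'],cv2.COLOR_BGR2GRAY).astype(np.float32),None,fx=5,fy=5,interpolation=cv2.INTER_CUBIC)
  A,B=f(a),f(b);T=A[y0*5:y1*5,x0*5:x1*5];m=cv2.matchTemplate(B[y0*5-25:y1*5+25,x0*5-25:x1*5+25],T,cv2.TM_CCOEFF_NORMED)
  _,v,_,l=cv2.minMaxLoc(m);print(a,b,v,(np.array(l)-25)/5,'px')
cmp('top2','top3',226,208,238,224)
cmp('top3','top5',262,220,282,240)
cmp('side2','side5',260,198,278,217)"
```

```text
top2 top3 0.8253032565116882 [0. 0.] px
top3 top5 0.99449622631073 [0. 0.] px
side2 side5 0.9998432397842407 [0. 0.] px
```

The pin did not move after it was pushed home, so I'm handing in.

```bash
python3 -c "
from bench import robot
print(robot.close_job())"
```

```text
the job is handed in; nothing more can be done
None
```

The axle pin is pushed home and the R-clip is fully seated in its cross-hole. I handed the job in at about 23 s, with the gripper open and clear of everything.

- **Pin:** I pushed it by the knob. It stopped dead at about 12 N against 3.5 N of friction, with about 2 mm more commanded. The stop put the hole at y ≈ 39.5 mm, and the picture gave 38.4 mm. Image matching found no shift of the pin or knob afterwards, though the first of the three matches was weaker (0.83).
- **Extra contact:** I also gripped the pin's free end briefly to find its centre line sideways. That did not move it.
- **Clip:** The straight leg entered the hole at y ≈ 38.7 mm without needing a search. The snap showed as the force changing from pushing back to pulling down. The sleeve then bore on the pin's crown with 4.4 N and the tool at 106.1 mm, against 106.4 mm expected. The readings while pressing stayed at or below about 6 N.
- **Last pictures:** The clip stands upright in the pin and the knob sits against the brass bush. The clip's loop showed about 3 pixels from where I predicted, within what the 2 mm calibration and blur allow. I did not touch the baker's other things, but I did not check each one in the final pictures.

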